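# Bring the screw jack up under the relief panel

## Robot

A 6-joint arm with a two-finger parallel gripper is mounted at the origin on the work surface. World frame = base frame: x ahead of the robot, y to its left, z up, the work surface at z = 0. Lengths are in m, angles in rad, forces in N, time in s.
With the tool pointing down it reaches from about 0.425 to 0.95 m from the base axis. Payload 3.5 kg.
Tool frame: the origin (TCP) lies midway between the tips of the shut fingers; the grasp point (between the pads) lies 19 mm behind it (tcp_to_grasp is the distance from the TCP to the grasp point, in m); z points along the fingers, y is the line along which they close (so a half turn about z gives the same grasp; the last joint's range is limited). The gripper opens to 85 mm and grips with 20 to 120 N. Pads are 22 mm wide; open, the fingers measure 114 mm over their backs; the gripper's body (76 mm by 85 mm) begins 54 mm behind the grasp point. The pads swing forward as they close: fully open they stand 13 mm farther back than shut.
Start: joints at [1.135, 0.286, 1.577, -0, 1.279, -0.15], TCP at [0.19, 0.648, 0.231] pointing down, gripper open.
Joint ranges: [-2.77, 2.77], [-0.9, 2.22], [0.21, 2.48], [-1.53, 4.67], [0.24, 2.81], [-2.84, 2.84]. Speed limits (rad/s): [2.79, 2.79, 3.14, 3.14, 3.14, 3.14].

## Interface

Orientations are given as a rotation vector (axis times angle).
In Python, from plant import read_state, camera, sign_off, tcp_to_grasp gives the robot as it stands.
- The arm moves only by the shell command python3 -m inch 'ROWS' [OPENING] [FORCE]. ROWS is JSON, a list of rows, each a list of 2 entries, a list of its own where there are three numbers: the shift along the tool's x, y, z in units of 30 mm (1.0 is 30 mm), then the turn about the tool's z in units of 10 degrees (1.0 is 10 degrees). A call has 1 to 20 rows; each row shifts and turns the commanded pose from where the row before left it, along the tool's axes as they then stand; what a row does not reach is not made up. A row lasts 1/8 s, in which the tool goes at most 62.5 mm and 10.7 degrees, less where a joint would pass 70% of its speed; a pose out of reach is approached as far as the arm can. A call is refused whole if a number of a shift passes 1 or a number of a turn 1, either way. A call with a gripper value outside its range is refused whole. OPENING is the opening, from -1 (shut) to 1 (fully open), so that 0 is half open, set as the call begins (- or left out, the last holds). The fingers move at their own pace and stop on an object; FORCE is the grip in N (left out, the last holds). Time passes only in rows, so rows that do not move let the fingers close. It gives the time, the measured TCP pose, the force, the opening and the grip force at its end, in the units of the state.
- read_state(): the state, without advancing time (a new reading comes with each control period).
- camera(name): name is "side" or "top"; returns a dict with "color" (384x512x3 uint8, red, green, blue), "vfov" (degrees; the focal length in pixels is half the picture's height over the tangent of half this angle, whatever the lens; pixels are square), "cx", "cy" (the principal point, pixels), "k1" (the pictures are not rectified: a ray, as slopes to the right and down, at radius r is drawn at 1 + k1 r^2 times it, then the intrinsics apply), "extrinsics" (4x4, takes a point from camera to world coordinates). Camera axes: x right, y down, z forward; pixel columns grow to the right and rows downward; lengths in m; the calibration is good to about 2 mm. A picture is of the moment at which its call begins. There is no depth.
- sign_off(): hands the job in; it is judged then, once.
The state is a dict: "time_s": time; "qpos": joint angles; "dq": joint speeds; "joint_efforts": joint torques, N m; "ee_pos": TCP position; "tcp_rot": TCP orientation; "ft_force": force on the tool from outside, world axes, zero at the start; "moment": the same for the moment, N m; "gripper_width": opening from 0.0 (shut) to 1.0 (fully open); "grip_force": force on a finger pad.
Only numpy, scipy, OpenCV 4.12 (cv2) and the standard library are available. Lean on these libraries where they do the work, as an engineer would, in place of code of your own. Each camera call takes 0.05 s, during which the arm holds its last target. There are 200 camera calls.

## Task

The carved relief panel lies across two wooden blocks with a green screw jack under its middle. Turn the red knob of that jack clockwise until its platform just touches the underside of the panel and supports it, lifting the panel no more than 10 mm off its blocks and leaving it in place, then let go. Leave the spare jack, which has nothing above it, alone.

Things in the scene. Friction and masses are not known exactly. Their poses are not given: they have to be found in the camera images.
- jack_knob_grip (a point): Middle of the jack's red upright T-bar knob, 56 x 16 x 42 mm; bar top 14 mm above, steel flange 27 mm below. On a green column beside the panel, robot's side, 140 mm from the platform centre. z up = turning axis, x along the bar (white mark at -x end). Clockwise from above lifts the platform 20 mm per rad; stiff (0.2 N m), stays put; 0.55 to 1.3 rad to touching, hard stop 0.8 rad later.
- jack_platform: Platform of the jack under the panel: aluminium plate 80 x 80 x 8 mm on a steel pillar in a green base. Origin: centre of its top face. It moves only up and down, with the knob; z up, x points from the knob to the platform. Self-locking.
- panel: Loose pale wooden relief panel, 110 x 280 x 18 mm plus 6 mm of carving, about 0.26 kg, flat across two dark blocks over the jack (block tops 110 mm above the bench, centres 236 mm apart). Origin: centre of its flat underside; z up, y along its length. It touches the platform when both origins are equally high.
- spare_knob_end (a point): Spare jack, to be left alone: an equal green jack with a red knob, but no blocks and no panel above it. This point is the white-marked end of its knob's bar, 28 mm from the knob's axis, 140 mm above the bench.

How it is judged:
At the end, for the whole second after the job is handed in: The jack's platform touches the panel from below (more than 0.2 N); the panel's middle is lifted by no more than 10 mm, the panel is level within 10 degrees, has moved less than 25 mm from its start, and is at rest (contact force between jack_platform and panel above 0.2 N and height (world z) of panel between 0.105 and 0.1205 m and angle between panel's own z axis and vertical below 0.175 rad and distance of panel from where it was at the start of the episode below 0.025 m and linear speed of panel below 0.01 m/s).
It fails at once if the spare jack's knob is turned (its marked end moves more than 8 mm) (distance of spare_knob_end from where it was at the start of the episode above 0.008 m).
It fails at once if the panel is shoved or knocked more than 40 mm from its place (distance of panel from where it was at the start of the episode above 0.04 m).
It also fails if it takes over 32 s, if anything falls off the work surface, if the arm or the gripper's body presses on something with over 40 N, if the wrist force passes 120 N, or if a joint passes its speed limit or range.

## Working session

There is one attempt and no reset: what is moved stays moved. The work goes in short steps, Python scripts to look and compute and a shell command to move; the robot and the scene stay as the last step left them, time stands still between calls to the robot, and variables do not carry over. Pictures are saved under pics/ and viewed, at most 10 in all, crops included, and the job is handed in when it is done.

```bash
mkdir -p pics; cat > h.py <<'E'
import numpy as np,cv2,json
from plant import read_state,camera,sign_off,tcp_to_grasp
def snap(n,f):
    c=camera(n); cv2.imwrite('pics/'+f+'.png',c['color'][:,:,::-1]); 
    np.save('pics/'+f+'.npy',{k:c[k] for k in c},allow_pickle=True); return c
def load(f): return np.load('pics/'+f+'.npy',allow_pickle=True).item()
def K(c):
    f=192/np.tan(np.radians(c['vfov'])/2); return np.array([[f,0,c['cx']],[0,f,c['cy']],[0,0,1.]]),np.array([c['k1'],0,0,0.])
def px2w(c,u,v,z):
    k,d=K(c); p=cv2.undistortPoints(np.array([[[u,v]]],float),k,d)[0,0]
    E=np.array(c['extrinsics']); r=E[:3,:3]@[p[0],p[1],1]; o=E[:3,3]; return o+r*(z-o[2])/r[2]
def w2px(c,P):
    k,d=K(c); E=np.linalg.inv(np.array(c['extrinsics'])); return cv2.projectPoints(np.array(P,float).reshape(-1,1,3),cv2.Rodrigues(E[:3,:3])[0],E[:3,3],k,d)[0][:,0]
E
python3 - <<'E'
from h import *
a=snap('top','t0');b=snap('side','s0')
print(read_state(),tcp_to_grasp)
for c in(a,b):print(np.round(c['extrinsics'],3),c['vfov'],c['k1'])
for n,c in(('t0',a),('s0',b)): cv2.imwrite(f'pics/{n}b.png',cv2.resize(c['color'][:,:,::-1],(800,600),interpolation=cv2.INTER_CUBIC))
E
```

```text
{'time_s': 0.1, 'qpos': array([ 1.13503156e+00,  2.87096638e-01,  1.57806630e+00, -2.09152968e-06,
        1.27858936e+00, -1.50015974e-01]), 'dq': array([-0.00010013, -0.00181789, -0.00328876,  0.0001105 , -0.00029319,
        0.00047913]), 'joint_efforts': array([ 8.27353379e-04, -4.07292938e+01, -2.93700743e+01, -1.51544386e-04,
        3.42794061e-03, -2.08642251e-05]), 'ee_pos': array([0.18998999, 0.64707885, 0.23005313]), 'tcp_rot': array([-0.44723794, -3.10896554,  0.00324815]), 'ft_force': array([ 0.48190725, -0.35533772,  0.58429474]), 'moment': array([-0.01413399, -0.05720163, -0.02357919]), 'grip_force': 0.0, 'gripper_width': 1.0005328578469455} 0.0187
[[ 0.048 -0.97   0.237  0.388]
 [-0.999 -0.048  0.006 -0.026]
 [ 0.006 -0.237 -0.972  0.841]
 [ 0.     0.     0.     1.   ]] 54.94724482645536 -0.11773516026247152
[[ 0.951 -0.24   0.194  0.369]
 [-0.309 -0.744  0.592 -0.52 ]
 [ 0.003 -0.623 -0.782  0.826]
 [ 0.     0.     0.     1.   ]] 54.758687892528485 -0.06554522968331263
```

View pics/t0b.png

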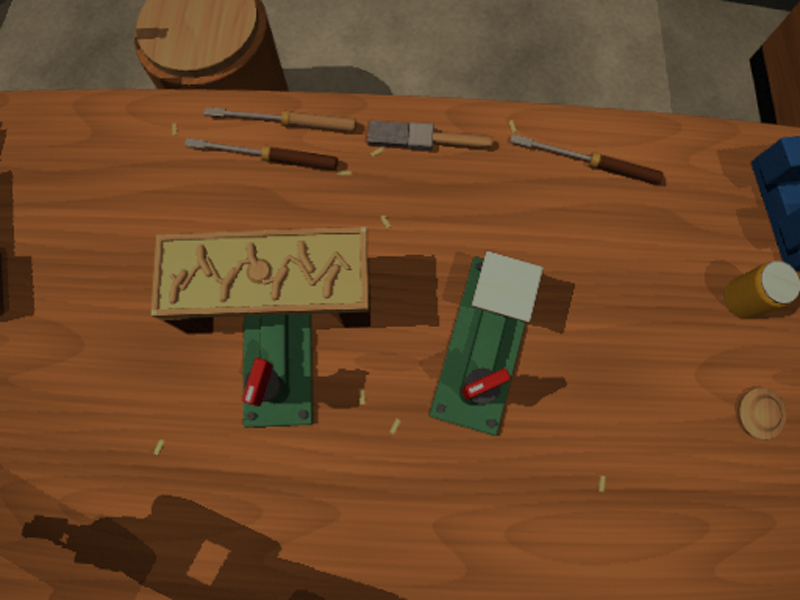

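View pics/s0b.png

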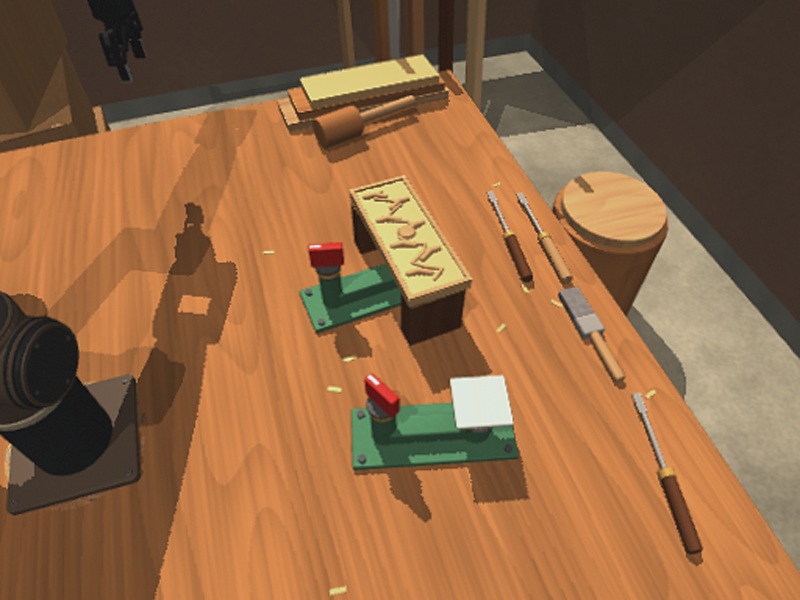

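The top view shows the panel jack's knob near (259,381) of 800x600 with its white mark at the lower left. The spare jack is on the right, with its knob near (487,384). I'll enlarge the panel knob in both views.

```bash
python3 - <<'E'
from h import *
a=load('t0')['color'][215:285,140:215,::-1]; b=load('s0')['color'][145:215,180:255,::-1]
cv2.imwrite('pics/c0.png',np.hstack([cv2.resize(x,(395,368),interpolation=cv2.INTER_CUBIC) for x in(a,b)]))
E
```

```text
(no output)
```

View pics/c0.png

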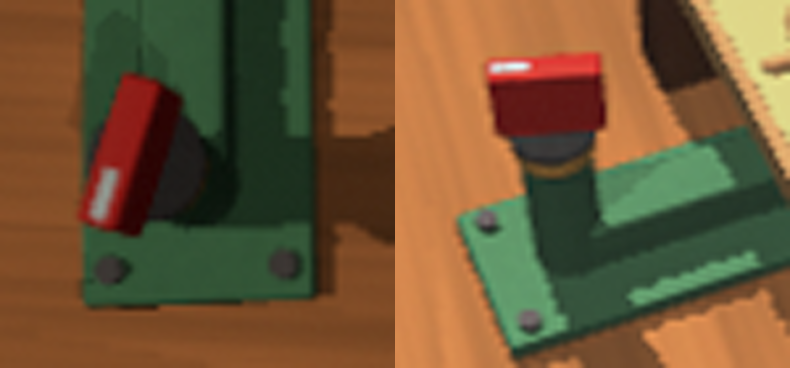

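```bash
python3 - <<'E'
from h import *
t,s=load('t0'),load('s0')
T=lambda x,y:(140+x/5.267-.4,215+y/5.267-.4); S=lambda x,y:(180+(x-395)/5.267-.4,145+y/5.267-.4)
for z in(.144,.154,.164):
  print(z,px2w(t,*T(118,153),z),px2w(s,*S(545,68),z))
z=.154
for p in((138,81),(98,226)):print('t',px2w(t,*T(*p),z))
for p in((600,63),(490,72)):print('s',px2w(s,*S(*p),z))
for q in((156,237),(367,229),(367,309),(152,315)): print('panel',px2w(t,q[0]/1.5625-.3,q[1]/1.5625-.3,.134))
R=cv2.Rodrigues(read_state()['tcp_rot'])[0];print(R.round(3))
E
```

```text
0.144 [0.44979914 0.14484256 0.144     ] [0.45426726 0.14985945 0.144     ]
0.154 [0.44891608 0.14238486 0.154     ] [0.45301399 0.14004153 0.154     ]
0.164 [0.44803301 0.13992715 0.164     ] [0.45176072 0.1302236  0.164     ]
t [0.47491233 0.13773098 0.154     ]
t [0.422895   0.14699932 0.154     ]
s [0.47889231 0.13514057 0.154     ]
s [0.42735946 0.14559344 0.154     ]
panel [0.63196899 0.29880538 0.134     ]
panel [0.6552527  0.01977985 0.134     ]
panel [0.54855433 0.01328605 0.134     ]
panel [0.52677949 0.28796557 0.134     ]
[[-0.959  0.282 -0.001]
 [ 0.282  0.959 -0.002]
 [ 0.    -0.002 -1.   ]]
```

```bash
python3 -m inch '[[[-0.87,-0.91,0],0],[[-0.87,-0.91,0],0],[[-0.87,-0.91,0],0],[[-0.87,-0.91,0],0],[[-0.87,-0.91,0],0],[[-0.87,-0.91,0],0],[[-0.87,-0.91,0],0],[[-0.87,-0.91,0],0],[[-0.87,-0.91,0],0],[[-0.87,-0.91,0],0],[[-0.87,-0.91,0],0],[[-0.87,-0.91,0],0],[[-0.87,-0.91,0],0],[[-0.87,-0.91,0],0],[[-0.87,-0.91,0],0],[[0,0,0.9],-0.57],[[0,0,0],0]]' 0.2 60
python3 - <<'E'
from h import *
snap('top','t1');b=snap('side','s1')
s=read_state();R=cv2.Rodrigues(s['tcp_rot'])[0];print(s['ee_pos'],np.degrees(np.arctan2(R[1,1],R[0,1])),s['qpos'])
d=np.array([.451,.1415,.124])-s['ee_pos'];print('tool units',R.T@d/.03)
cv2.imwrite('pics/s1b.png',cv2.resize(b['color'][110:230,150:310,::-1],(800,600),interpolation=cv2.INTER_CUBIC))
E
```

```text
time_s: 2.22
ee_pos: [0.4487, 0.1438, 0.2018]
tcp_rot: [-0.295, -3.122, 0.002]
ft_force: [-0.3, 0.5, 0.8]
gripper_width: 0.595
grip_force: 0.0
[0.45012284 0.14451616 0.20427804] 79.25714043998772 [ 9.55544876e-02 -1.46746773e-01  2.08513115e+00  4.75315236e-05
  1.20408632e+00 -1.28776054e+00]
tool units [-0.04975594 -0.09278419  2.67591192]
```

View pics/s1b.png

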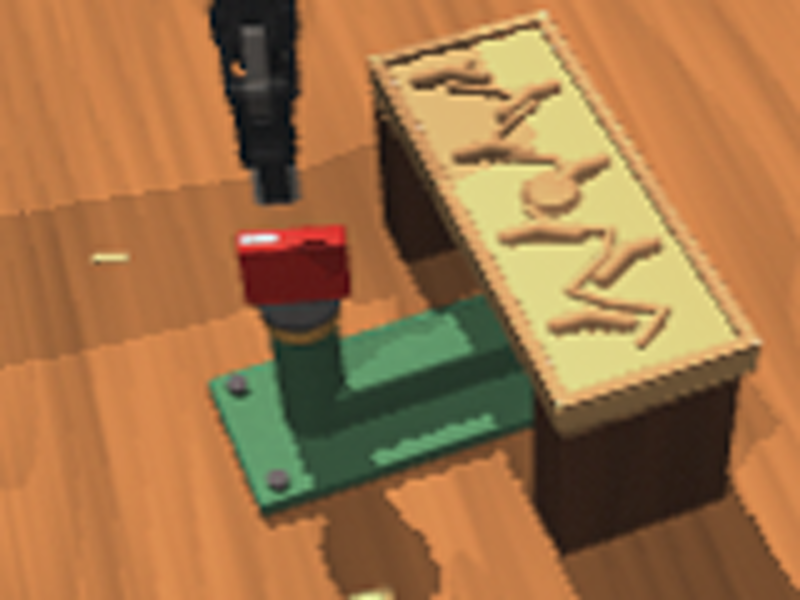

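The gripper's tip, near (275,200) in the crop, is over the knob, whose top centre is near (293,238). The panel is undisturbed. Next I descend and grip.

```bash
python3 -m inch '[[[-0.05,-0.09,0.67],0],[[0,0,0.67],0],[[0,0,0.67],0],[[0,0,0.66],0],[[0,0,0],0]]'
python3 -m inch '[[[0,0,0],0],[[0,0,0],0],[[0,0,0],0],[[0,0,0],0]]' -1 60
python3 - <<'E'
from h import *
snap('top','t2');b=snap('side','s2')
s=read_state();R=cv2.Rodrigues(s['tcp_rot'])[0];print(s)
cv2.imwrite('pics/s2b.png',cv2.resize(b['color'][110:230,150:310,::-1],(800,600),interpolation=cv2.INTER_CUBIC))
E
```

```text
time_s: 2.95
ee_pos: [0.4506, 0.1419, 0.1237]
tcp_rot: [-0.292, -3.126, 0.001]
ft_force: [-1.4, -0.0, 0.6]
gripper_width: 0.596
grip_force: 0.0
time_s: 3.45
ee_pos: [0.4523, 0.1414, 0.1259]
tcp_rot: [0.291, 3.126, -0.0]
ft_force: [-0.8, -1.1, 6.0]
gripper_width: 0.179
grip_force: 59.5
{'time_s': 3.55, 'qpos': array([ 8.86079152e-02, -4.67810875e-02,  2.14847014e+00, -5.41682911e-04,
        1.03777973e+00, -1.29624758e+00]), 'dq': array([-0.00063681,  0.00043253,  0.00126923,  0.0013405 ,  0.00168045,
       -0.00010632]), 'joint_efforts': array([-1.84030464e-02, -2.16208148e+01, -2.41636223e+01,  2.36457568e-01,
       -4.34592711e-01,  1.65634453e-01]), 'ee_pos': array([0.45234639, 0.14136733, 0.12589272]), 'tcp_rot': array([ 2.91023424e-01,  3.12590139e+00, -1.18705990e-04]), 'ft_force': array([-1.47050035, -1.47352779,  5.92555177]), 'moment': array([-0.22028083,  0.31820304,  0.16290504]), 'grip_force': 59.469446539878845, 'gripper_width': 0.17059803776987403}
```

View pics/s2b.png

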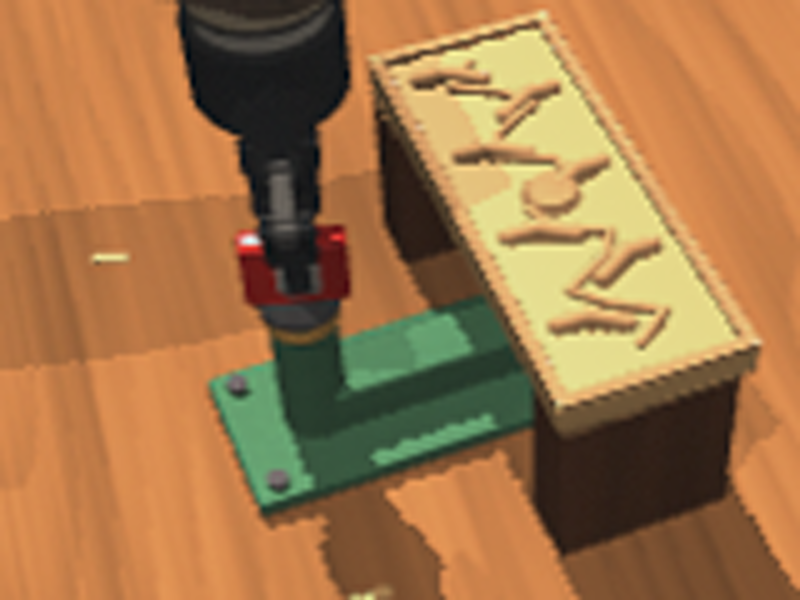

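The fingers hold the knob centrally. I'll start turning clockwise, which is positive about tool z.

```bash
cat > chk.py <<'E'
from h import *
import sys
def chk():
    s=read_state();R=cv2.Rodrigues(s['tcp_rot'])[0];a=np.degrees(np.arctan2(R[1,1],R[0,1]))
    out=[]
    for n,r in(('side','s2'),('top','t2')):
        c=camera(n);r=load(r)
        # patches on panel top: centre, ends
        ref=cv2.cvtColor(r['color'],6).astype(np.float32);im=cv2.cvtColor(c['color'],6).astype(np.float32)
        for P in((.548,.145),(.61,.145),(.60,.06),(.575,.24)):
            p,q=w2px(r,[[*P,.134],[*P,.139]])
            w=cv2.getRectSubPix(ref,(25,25),tuple(map(float,p)))
            g=cv2.getRectSubPix(im,(41,41),tuple(map(float,p)))
            m=cv2.matchTemplate(cv2.resize(g,None,fx=8,fy=8,interpolation=2),cv2.resize(w,None,fx=8,fy=8,interpolation=2),5)
            _,v,_,l=cv2.minMaxLoc(m); d=(np.array(l)-64)/8; e=(q-p)
            out.append((n,d.tolist(),round(float(v),3),'mm',round(float(5*d@e/(e@e)),1)))
    print('t',s['time_s'],'pos',s['ee_pos'].round(4),'yaw',a.round(1),'F',s['ft_force'].round(1),'M',s['moment'].round(2),'grip',s['grip_force'])
    for o in out:print(*o)
chk()
E
python3 -m inch '[[[0,0,-0.03],0.5],[[0,0,0],0.8],[[0,0,0],0.8],[[0,0,0],0.8]]'; python3 chk.py
```

```text
time_s: 4.05
ee_pos: [0.452, 0.1407, 0.1259]
tcp_rot: [1.07, 2.952, -0.002]
ft_force: [-1.1, -3.5, 3.0]
gripper_width: 0.178
grip_force: 58.9
t 4.05 pos [0.452  0.1407 0.1259] yaw 50.1 F [-1.1 -3.5  3. ] M [-0.5   0.11  0.22] grip 58.884851932525635
side [0.0, 0.0] 1.0 mm 0.0
side [0.0, 0.0] 0.999 mm 0.0
side [0.0, 0.0] 0.999 mm 0.0
side [0.0, 0.0] 0.998 mm 0.0
top [0.0, 0.0] 0.999 mm 0.0
top [0.0, 0.0] 0.998 mm 0.0
top [0.0, 0.0] 0.999 mm 0.0
top [0.0, 0.0] 0.998 mm 0.0
```

```bash
python3 -m inch '[[[0,0,0],0.6],[[0,0,0],0.6]]' >/dev/null; python3 chk.py; python3 -m inch '[[[0,0,0],0.5],[[0,0,0],0.5]]'>/dev/null; python3 chk.py
```

```text
t 4.4 pos [0.4517 0.1405 0.1259] yaw 38.4 F [-1.  -4.3  4.1] M [-0.8   0.3   0.27] grip 59.17441785335541
side [0.0, 0.0] 1.0 mm 0.0
side [0.0, 0.0] 0.999 mm 0.0
side [0.0, 0.0] 0.999 mm 0.0
side [0.0, 0.0] 0.998 mm 0.0
top [0.125, 0.0] 0.999 mm -0.5
top [0.0, 0.0] 0.998 mm 0.0
top [0.0, 0.0] 0.999 mm 0.0
top [0.0, 0.0] 0.998 mm 0.0
t 4.75 pos [0.4515 0.1404 0.1259] yaw 28.4 F [-3.1 -5.5  4.1] M [-0.9   0.39  0.22] grip 59.24978256225586
side [0.0, 0.0] 1.0 mm 0.0
side [0.0, 0.0] 0.999 mm 0.0
side [0.0, 0.0] 0.999 mm 0.0
side [0.0, 0.0] 0.998 mm 0.0
top [0.125, 0.0] 0.999 mm -0.5
top [0.0, 0.0] 0.998 mm 0.0
top [0.0, 0.0] 0.999 mm 0.0
top [0.0, 0.0] 0.998 mm 0.0
```

```bash
python3 -m inch '[[[0,0,0],0.4],[[0,0,0],0.4]]' >/dev/null; python3 chk.py
```

```text
t 5.1 pos [0.4513 0.1403 0.1259] yaw 20.5 F [-3.  -5.2  5.1] M [-0.95  0.45  0.19] grip 59.35769855976105
side [0.0, 0.0] 0.999 mm 0.0
side [0.0, -0.125] 0.989 mm 0.5
side [-0.125, 0.0] 0.977 mm -0.0
side [-0.125, 0.0] 0.975 mm 0.0
top [0.125, 0.0] 0.998 mm -0.5
top [-0.125, -0.125] 0.988 mm 0.9
top [0.0, 0.0] 0.98 mm 0.0
top [-0.125, 0.0] 0.988 mm 0.5
```

```bash
python3 -m inch '[[[0,0,0],0.4],[[0,0,0],0.4]]' >/dev/null; python3 chk.py
```

```text
t 5.45 pos [0.4511 0.1402 0.1259] yaw 12.5 F [-4.4 -5.9  7.2] M [-0.95  0.6   0.31] grip 59.3265438079834
side [0.0, -0.75] 0.997 mm 2.8
side [0.0, -0.875] 0.993 mm 3.2
side [0.0, -0.75] 0.976 mm 2.8
side [0.125, -0.875] 0.977 mm 3.2
top [0.0, -0.125] 0.995 mm 0.6
top [-0.375, -0.625] 0.985 mm 3.9
top [-0.125, -0.625] 0.965 mm 4.1
top [-0.5, -0.375] 0.978 mm 2.9
```

The panel has lifted about 3 mm, evenly across the patches. I'll release and retreat straight up.

```bash
python3 -m inch '[[[0,0,0],0],[[0,0,0],0],[[0,0,0],0],[[0,0,0],0]]' 0
python3 -m inch '[[[0,0,-0.6],0],[[0,0,-0.9],0],[[0,0,-0.9],0],[[0,0,-0.9],0],[[0,0,0],0],[[0,0,0],0],[[0,0,0],0]]'
python3 chk.py; python3 - <<'E'
from h import *
b=snap('side','s3')
cv2.imwrite('pics/s3b.png',cv2.resize(b['color'][110:290,150:390,::-1],(800,600),interpolation=cv2.INTER_CUBIC))
E
```

```text
time_s: 6.05
ee_pos: [0.4514, 0.1416, 0.125]
tcp_rot: [-1.97, -2.447, -0.0]
ft_force: [0.3, -0.5, -0.5]
gripper_width: 0.501
grip_force: 0.0
time_s: 6.92
ee_pos: [0.4505, 0.1413, 0.2223]
tcp_rot: [-1.969, -2.445, 0.003]
ft_force: [-0.6, -0.9, -0.7]
gripper_width: 0.503
grip_force: 0.0
t 6.925 pos [0.4505 0.1413 0.2223] yaw 12.3 F [-0.6 -0.9 -0.7] M [-0.   -0.01  0.01] grip 0.0
side [-0.125, -0.875] 0.992 mm 3.2
side [0.0, -0.875] 0.988 mm 3.2
side [0.125, -0.875] 0.977 mm 3.3
side [0.0, -0.875] 0.938 mm 3.2
top [-0.375, 1.0] 0.803 mm -2.9
top [-0.375, -0.625] 0.985 mm 3.9
top [-0.125, -0.625] 0.965 mm 4.1
top [-0.625, 0.125] 0.255 mm 1.9
```

View pics/s3b.png

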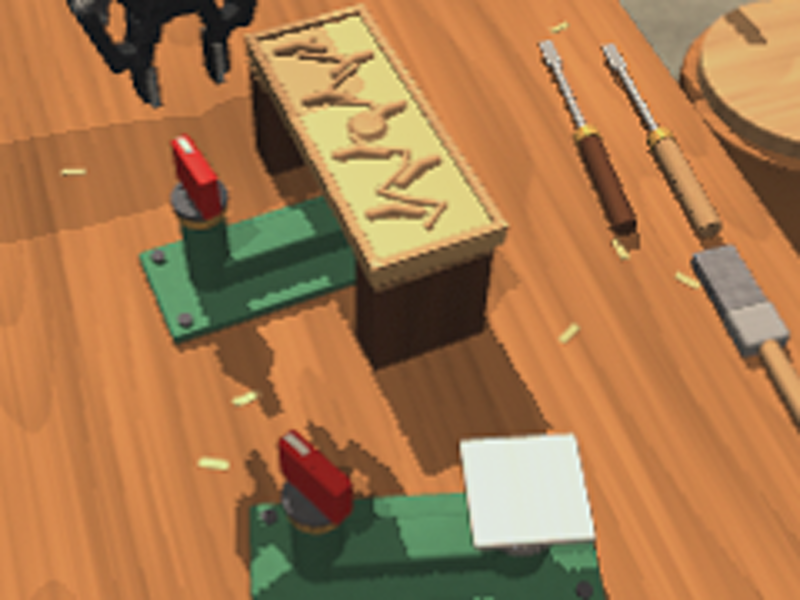

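The gripper is clear of the turned knob near (195,175). The panel is level, raised about 3 mm and in place, and the spare jack is unmoved.

```bash
python3 -c "
from plant import sign_off;print(sign_off())"
```

```text
the job is handed in; nothing more can be done
None
```

I turned the jack knob clockwise by about 67° until the platform lifted the panel roughly 3 mm, level and in place, left the spare jack untouched, and handed in the job at about 7 s; the result of the judging was not shown.

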